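Nudge the drilling plate onto its locating pins

TASK

The aluminium drilling plate lies askew on top of the two brass locating pins of the blue-fenced fixture. With the fingertips, push it sideways (first toward the blue fence, then along the fence whichever way it needs) until both its holes drop over the two pins and the plate lies flat on the steel base between the white lines. Only push: do not lift, carry or tip the plate, leave the tin, the wax ring and the wax cake where they are, and finish clear of everything.

Things in the scene. Friction and masses are not known exactly. Their poses are not given: they have to be found in the camera images.
- fixture: Fixture fixed to the bench: dark steel base 12 mm thick, blue fence, two brass pins. Origin: on the bench below the centre of the seated plate; x toward the fence (roughly away from the robot), y left along it, z up. Base spans x -80 to 64, y -120 to 120 mm. White lines across it, inner edges at y = 80 and -80 mm, mark the seated plate's ends. Yaw within 0.25 rad.
- fence_mid (a point): Middle of the fence's face, at the base's top: x = +46 mm, y = 0, z = 12 mm in the fixture's frame. The blue fence is 24 mm high above the base, 12 mm thick, 230 mm long. The seated plate clears it by about 1 mm; with the plate square against it the holes line up with the pins along y. If one end stands off the fence, push near that end.
- plate: Loose aluminium plate 90 (x) x 160 (y) x 10 mm, 0.27 to 0.44 kg. Origin: centre of the underside; x toward the fence; five round ring seats on the near half. Starts riding on the pin tips, fence side raised (slope 0.08 rad), near edge on the base, 13 to 22 mm short of home in fixture x, up to 38 mm off in y, turned up to 0.1 rad. 1 to 4 N on an edge slides it. Seated: origin 12 mm above the bench.
- pin_left (a point): Foot of the left (+y) brass pin, on the base's top, at x = +12, y = +32 mm of the fixture. Each pin is 10 mm thick and 6 mm high, its upper 3 mm tapering to a 5 mm flat tip.
- pin_right (a point): Foot of the right (-y) brass pin, on the base's top, at x = +12, y = -32 mm of the fixture; same size.
- hole_left (a point): Centre of the plate's left (+y) through hole, 13 mm across, at the underside, at x = +12, y = +32 mm of the plate. It belongs over pin_left; the plate drops by itself once both holes are within about 3 mm of their pins, and then has about 1.5 mm of play.
- hole_right (a point): Centre of the plate's right (-y) through hole, 13 mm across, at the underside, at x = +12, y = -32 mm of the plate. It belongs over pin_right.
- white_tin: Bystander: round white lidded tin, 42 mm across, 18 mm high, loose on the bench behind the fence. Origin: centre of its underside.
- green_ring: Bystander: green wax ring, 37 mm across, 14 mm high, loose on the bench behind the fence. Origin: centre of its underside.
- wax_cake: Bystander: round cream-coloured cake of beeswax, 44 mm across, 22 mm high, loose on the bench beyond the fence's left end. Origin: centre of its underside.
Things that resemble listed ones, but are neither listed nor needed, are in the scene too. Several things have the shape of the plate; the one meant has the colours described above.

How it is judged:
By the outcome, as a careful person would: the job done as asked, in the order asked, and still so for the second after the job is handed in, with the robot touching nothing.
It also fails if it takes over 58 s, if anything falls off the work surface, if the arm or the gripper's body presses on something with over 40 N, if the wrist force passes 120 N, or if a joint passes its speed limit or range.

ROBOT

A 6-joint arm with a two-finger parallel gripper is mounted at the origin on the work surface; the furniture and walls round the work are solid. World frame = base frame: x ahead of the robot, y to its left, z up, the work surface at z = 0. Lengths are in m, angles in rad, forces in N, time in s.
With the tool pointing down it reaches from about 0.35 to 1 m from the base axis. Payload 7.1 kg.
Tool frame: the origin (TCP) lies between the finger pads; the fingertips stand 22 mm ahead of it and the grasp point (between the pads) lies 3 mm ahead of it; z points along the fingers, y is the line along which they close (so a half turn about z gives the same grasp; the last joint's range is limited). The gripper opens to 85 mm and grips with 20 to 120 N. Pads are 22 mm wide; open, the fingers measure 114 mm over their backs; the gripper's body (76 mm by 85 mm) begins 54 mm behind the grasp point. The pads swing forward as they close: fully open they stand 13 mm farther back than shut.
Start: joints at [-1.283, 0.423, 1.63, -0, 1.089, -0.019], TCP at [0.189, -0.596, 0.253] pointing down, gripper open.
Joint ranges: [-3, 3], [-0.9, 2.11], [0.09, 2.58], [-1.31, 4.45], [0.11, 2.69], [-2.54, 2.54]. Speed limits (rad/s): [2.39, 2.39, 3.01, 3.14, 3.14, 3.14].

INTERFACE

Orientations are given as a rotation vector (axis times angle).
In Python, from rig import manip gives the robot as it stands. The module is installed in compiled form; this text tells all that it offers. Calls block until the motion is done:
- manip.move_to(position, orientation): joint-space move of the TCP to a pose.
- manip.servo_line(position, orientation=None, rate=0.15): straight line of the TCP; orientation=None keeps the orientation; rate is the mean speed in m/s.
- manip.set_joints(angles): joint-space move.
- manip.command_gripper(opening, f_grip=None): finger opening in m; f_grip is the grip in N (None keeps the last); returns when the fingers have stopped.
- manip.hold(seconds).
- manip.solve_ik(position, orientation): joint angles nearest the present ones, or None.
- manip.camera(name): name is "scene" or "top" or "wrist"; returns a dict with "image" (420x560x3 uint8, red, green, blue), "fx", "fy", "cx", "cy" (pixels), "cam_to_world" (4x4, takes a point from camera to world coordinates); the wrist camera has in their place "mount" (4x4, takes a point from camera to tool coordinates, whose origin is the TCP and whose axes are the flange's). Camera axes: x right, y down, z forward; pixel columns grow to the right and rows downward; lengths in m; the calibration is good to about 2 mm. The wrist camera is an equidistant fisheye: a pixel r from the principal point sees the ray r / f radians off the axis. A picture is of the moment at which its call begins: read the wrist's pose just before it. There is no depth.
A pose or a line that the arm cannot do raises manip.IKError and nothing moves.
- manip.sign_off(): hands the job in; it is judged then, once.
Readings, each from a call of its own:
- manip.get_time(): time.
- manip.get_joint_positions(): joint angles.
- manip.get_joint_vel(): joint speeds.
- manip.get_tau(): joint torques, N m.
- manip.get_position(): TCP position.
- manip.get_ee_rot(): TCP orientation.
- manip.get_contact_force(): force on the tool from outside, world axes, zero at the start.
- manip.get_torque(): the same for the moment, N m.
- manip.get_width(): finger opening in m.
- manip.get_grip_force(): force on a finger pad.
Only numpy, scipy, OpenCV 4.12 (cv2) and the standard library are available. Lean on these libraries where they do the work, as an engineer would, in place of code of your own. Each camera call takes 0.05 s, during which the arm holds its last target. There are 200 camera calls.

## Working session

There is one attempt and no reset: what is moved stays moved. The work goes in short steps, each a Python script; the robot and the scene stay as the last script left them, time stands still between calls to the robot, and variables do not carry over. Pictures are saved under pics/ and viewed, at most 10 in all, crops included, and the job is handed in when it is done.

```bash
mkdir -p pics; python3 - <<'E'
from rig import manip as m
import cv2,pickle,numpy as np
d={n:m.camera(n) for n in("scene","top")}
pickle.dump(d,open("c0.pkl","wb"))
cv2.imwrite("pics/a.png",cv2.cvtColor(cv2.resize(d["top"]["image"],(800,600),interpolation=cv2.INTER_CUBIC),cv2.COLOR_RGB2BGR))
cv2.imwrite("pics/b.png",cv2.cvtColor(cv2.resize(d["scene"]["image"],(800,600),interpolation=cv2.INTER_CUBIC),cv2.COLOR_RGB2BGR))
for n in d: print(n,d[n]["fx"],d[n]["cx"],d[n]["cy"],np.round(d[n]["cam_to_world"],3).tolist())
print(m.get_time(),m.get_ee_rot())
E
```

```text
scene 495.21870480430596 285.07620495799 210.81552870521023 [[0.877, -0.34, 0.339, 0.233], [-0.48, -0.601, 0.639, -0.529], [-0.013, -0.723, -0.69, 0.647], [0.0, 0.0, 0.0, 1.0]]
top 477.6707602775054 281.91625730322147 211.93219333807787 [[0.07, -0.975, 0.209, 0.372], [-0.998, -0.07, 0.01, 0.018], [0.005, -0.209, -0.978, 0.876], [0.0, 0.0, 0.0, 1.0]]
0.1 [-3.10339003e+00 -4.79712688e-01  3.44681574e-04]
```

View pics/a.png

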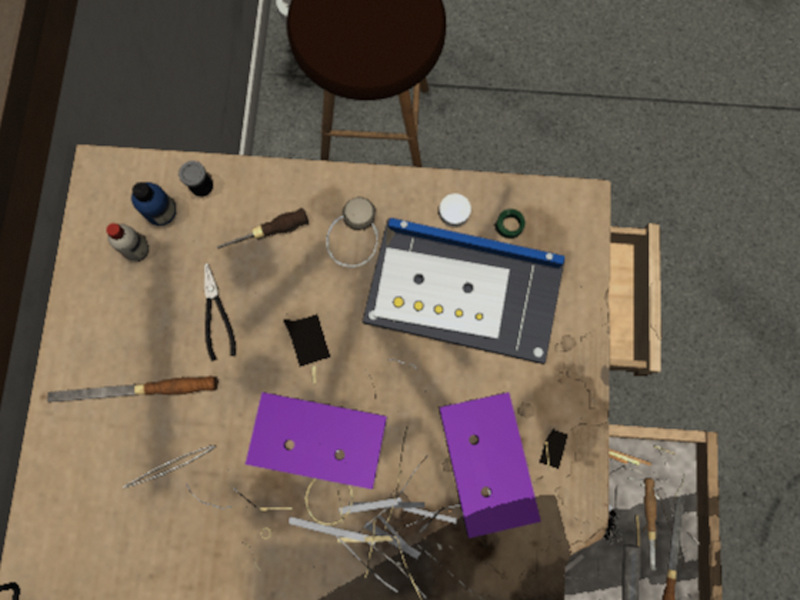

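View pics/b.png

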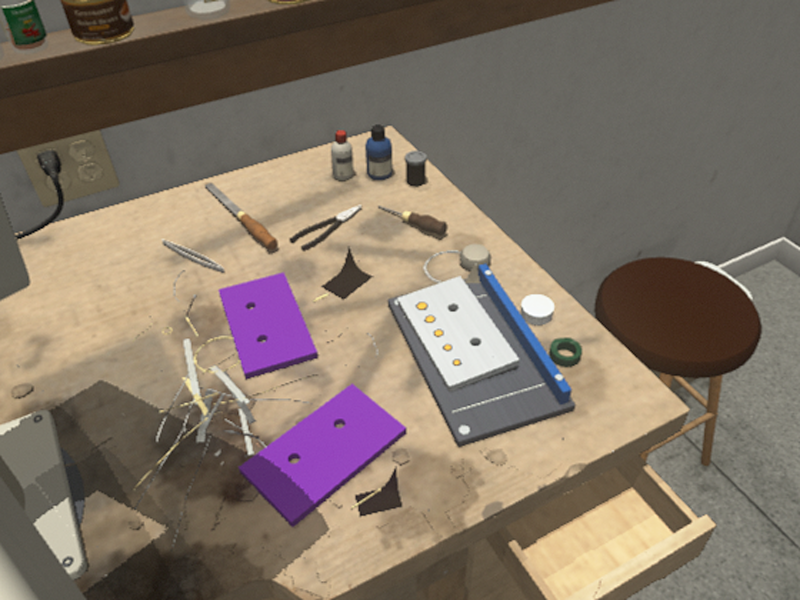

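Top view (800x600 crop pixels): three plate-shaped things, at (445,293), (316,440) and (490,465). The last two are purple, with no ring seats. The first is aluminium with five ring seats and lies on the blue-fenced fixture, so it is the one meant. It sits toward the left (+y). I'll measure it and confirm in a crop.

```bash
cat > h.py <<'E'
import cv2,numpy as np
def ray(c,uv,z):
    uv=np.atleast_2d(uv).astype(float); T=c["cam_to_world"]
    d=np.c_[(uv[:,0]-c["cx"])/c["fx"],(uv[:,1]-c["cy"])/c["fy"],np.ones(len(uv))]@T[:3,:3].T
    return T[:3,3]+d*((np.asarray(z)-T[2,3])/d[:,2])[:,None]
def proj(c,p):
    T=c["cam_to_world"]; q=(np.atleast_2d(p)-T[:3,3])@T[:3,:3]
    return np.c_[c["fx"]*q[:,0]/q[:,2]+c["cx"],c["fy"]*q[:,1]/q[:,2]+c["cy"]]
def big(mask,near=None):
    cs,_=cv2.findContours(mask.astype(np.uint8),cv2.RETR_EXTERNAL,cv2.CHAIN_APPROX_NONE)
    return max(cs,key=cv2.contourArea)
def fence(c,box):
    h=cv2.cvtColor(c["image"],cv2.COLOR_RGB2HSV).astype(int); x0,y0,x1,y1=box
    k=(h[...,0]>98)&(h[...,0]<125)&(h[...,1]>130)&(h[...,2]>60)
    r=np.zeros_like(k); r[y0:y1,x0:x1]=1
    return big(cv2.morphologyEx((k&r).astype(np.uint8),cv2.MORPH_CLOSE,np.ones((7,7))))
def plate(c,box):
    h=cv2.cvtColor(c["image"],cv2.COLOR_RGB2HSV).astype(int); x0,y0,x1,y1=box
    k=(h[...,1]<45)&(h[...,2]>150)
    r=np.zeros_like(k); r[y0:y1,x0:x1]=1
    k=cv2.morphologyEx((k&r).astype(np.uint8),cv2.MORPH_OPEN,np.ones((5,5)))
    return big(k)
def quad(ct):
    """4 corners: lines fitted to contour sides of the min-area rectangle, then intersected"""
    b=cv2.boxPoints(cv2.minAreaRect(ct)); p=ct[:,0].astype(float); L=[]
    for i in range(4):
        a,e=b[i],b[(i+1)%4]; u=(e-a)/np.linalg.norm(e-a); n=np.array([-u[1],u[0]])
        t=(p-a)@u; s=(p-a)@n; l=np.linalg.norm(e-a)
        q=p[(abs(s)<.12*l+3)&(abs(s)<7)&(t>.12*l)&(t<.88*l)]
        vx,vy,x,y=cv2.fitLine(q.astype(np.float32),cv2.DIST_HUBER,0,.01,.01).ravel(); L.append(np.cross([x,y,1],[x+vx,y+vy,1]))
    o=[np.cross(L[i-1],L[i]) for i in range(4)]
    return np.array([v[:2]/v[2] for v in o])
E
python3 - <<'E'
from h import *; import pickle
d=pickle.load(open("c0.pkl","rb"))
c=d["top"]; box=(245,145,405,260)
f=fence(c,box); q=quad(plate(c,box)); fq=cv2.boxPoints(cv2.minAreaRect(f))
print("plate px",q.round(1).tolist()); print("fence px",fq.round(1).tolist(),cv2.contourArea(f))
# plate: order by image: far = upper
P=ray(c,q,[.022]*4); far=np.argsort(q[:,1])[:2]; z=np.full(4,.022); z[far]=.029
P=ray(c,q,z); print("P",P.round(4).tolist(),"sides",[round(np.linalg.norm(P[i]-P[i-1]),4) for i in range(4)])
# fence back-top edge
p=f[:,0].astype(float); F=ray(c,p,np.full(len(p),.036))[:,:2]
r=cv2.minAreaRect(F.astype(np.float32)); print("fence rect z36",r)
im=cv2.cvtColor(c["image"],cv2.COLOR_RGB2BGR)[140:260,240:400]
im=cv2.resize(im,None,fx=5,fy=5,interpolation=cv2.INTER_CUBIC)
tr=lambda a:np.int32((np.asarray(a)-[240,140]+.5)*5)
cv2.polylines(im,[tr(q)],1,(0,0,255),1); cv2.polylines(im,[tr(p)],1,(0,255,255),1)
cv2.imwrite("pics/c.png",im)
E
```

```text
plate px [[261.8, 220.3], [270.3, 173.5], [355.7, 188.4], [347.8, 235.9]]
fence px [[271.29998779296875, 158.10000610351562], [272.6000061035156, 152.1999969482422], [394.8999938964844, 179.10000610351562], [393.6000061035156, 185.0]] 614.5
P [[0.5365, 0.0617, 0.022], [0.624, 0.0527, 0.029], [0.6069, -0.1058, 0.029], [0.519, -0.0959, 0.022]] sides [np.float64(0.1586), np.float64(0.0883), np.float64(0.1594), np.float64(0.0887)]
fence rect z36 ((0.6396852731704712, -0.061248958110809326), (0.22907936573028564, 0.011690877377986908), 81.14138793945312)
```

View pics/c.png

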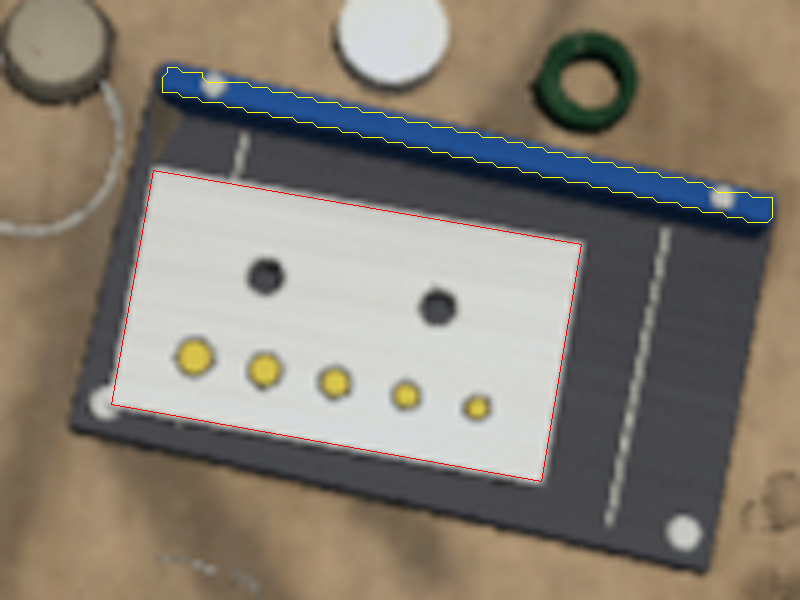

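The crop confirms the aluminium plate: holes at (265,276) and (437,307), five yellow ring seats, fence outline good. The top of the fence measures 229 x 11.7 mm and the plate 159 x 88.5 mm, both matching the given sizes. The plate is about 20 mm short of home in x, 29 mm to the left, and turned +0.05 rad. I'll push with the open fingers square to the fence.

```bash
cat > r.py <<'E'
from rig import manip as m
import numpy as np
from scipy.spatial.transform import Rotation as R
YAW=np.deg2rad(81.14-90); X=np.array([np.cos(YAW),np.sin(YAW),0]); Y=np.array([-X[1],X[0],0])
O=np.array([.63969,-.06125,0])-.052*X
def W(x,y,z): return O+X*x+Y*y+[0,0,z]
def fix(p): d=np.asarray(p)-O; return np.array([d@X,d@Y,p[2]])
def ori(ydir): return R.from_matrix(np.c_[np.cross(ydir,[0,0,-1]),ydir,[0,0,-1]]).as_rotvec()
def frc():
    f=np.array(m.get_contact_force()); return np.array([f@X,f@Y,f[2]])
def steps(a,b,ori,ds,stop,rate=.03):
    """walk a->b (fixture frame) in steps of ds until stop(force change)"""
    a,b=np.array(a),np.array(b); n=int(np.ceil(np.linalg.norm(b-a)/ds)); f0=frc(); log=[]
    for i in range(1,n+1):
        m.servo_line(W(*(a+(b-a)*i/n)),ori,rate=rate); f=frc()-f0; log.append(f.round(1).tolist())
        if stop(f): break
    return fix(m.get_position()),log
E
python3 - <<'E'
from r import *
best=[]
for s in(1,-1):
    q=m.solve_ik(W(-.088,.028,.2),ori(s*Y)); print(s,q)
    if q is not None: best.append((np.abs(np.array(q)-m.get_joint_positions()).max(),s))
s=min(best)[1]; o=ori(s*Y)
m.move_to(W(-.088,.028,.2),o); m.servo_line(W(-.088,.028,.06),o,rate=.15); m.hold(.3)
p,l=steps((-.088,.028,.06),(-.088,.028,.018),o,.0015,lambda f:f[2]>2.5)
print("touch",s,p.round(4),l[-4:],m.get_width(),m.get_time())
E
```

```text
1 [-4.72967446e-02  3.24508857e-01  1.93223672e+00 -4.44089210e-16
  8.84847077e-01 -1.46345690e+00]
-1 [-4.72967446e-02  3.24508857e-01  1.93223672e+00 -4.44089210e-16
  8.84847077e-01  1.67813575e+00]
touch 1 [-0.0879  0.028   0.0204] [[-0.0, 0.7, 0.3], [0.8, 0.7, -0.1], [1.2, -0.0, -0.2], [-3.6, 0.3, 13.3]] 0.08505882072635332 10.6083
```

The tips touched the base at TCP z = 20.4 mm, which matches 9 mm tips on a 12 mm base. I'll raise 3 mm and push toward the fence.

```bash
python3 - <<'E'
from r import *
import pickle,cv2
o=ori(Y); z=.0240
m.servo_line(W(-.088,.028,z),o,rate=.03); m.hold(.2)
p,l=steps((-.088,.028,z),(-.050,.028,z),o,.0015,lambda f:f[0]<-9,rate=.04)
print(p.round(4),l,m.get_time())
c=m.camera("top"); pickle.dump(c,open("c1.pkl","wb"))
im=cv2.cvtColor(c["image"],cv2.COLOR_RGB2BGR)[140:260,240:400]
cv2.imwrite("pics/d.png",cv2.resize(im,None,fx=5,fy=5,interpolation=cv2.INTER_CUBIC))
E
```

```text
[-0.0559  0.0279  0.0238] [[0.1, -0.7, -0.5], [0.5, -0.0, 1.2], [1.0, 0.8, -0.5], [0.1, 0.4, 0.2], [-0.3, 1.1, 0.9], [-1.0, 0.3, 0.4], [-1.3, 1.2, -0.1], [-1.1, 0.2, -0.7], [-1.0, 1.4, -0.0], [-1.6, 0.8, 0.6], [-2.1, -0.6, -0.3], [-3.0, -0.4, 0.9], [-1.3, -1.0, -0.1], [-1.9, -1.0, 0.3], [-1.2, 0.4, -1.4], [-1.9, -0.0, -0.3], [-2.3, -1.2, 0.9], [-2.2, -0.5, 0.7], [-2.0, -0.1, 0.8], [-2.2, 0.3, -0.4], [-1.9, 0.7, 0.8], [-4.3, -0.0, 1.4], [-7.7, -0.6, 4.4], [-12.1, 1.4, 7.6]] 17.1083
```

View pics/d.png

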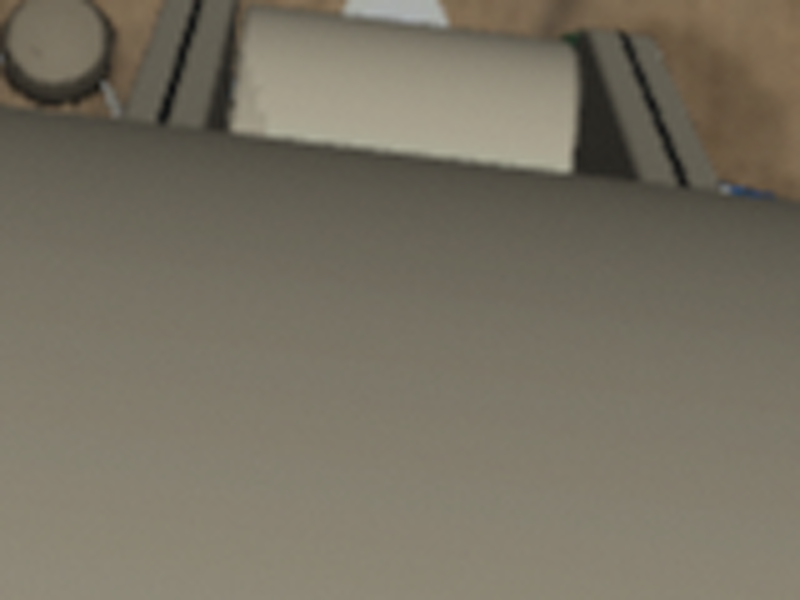

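The force rose sharply at TCP x = -55.9 mm, just where the plate should reach the fence. The picture shows only the arm covering the work. Next I'll back off, close the fingers, move beyond the left end and re-measure.

```bash
cat > meas.py <<'E'
from h import *; from r import *
def look(fn,box=(245,145,405,260)):
    c=m.camera("top"); im=cv2.cvtColor(c["image"],cv2.COLOR_RGB2BGR)[140:260,240:400]
    cv2.imwrite(fn,cv2.resize(im,None,fx=5,fy=5,interpolation=cv2.INTER_CUBIC))
    q=quad(plate(c,box)); 
    for zf in(.022,.0315):
        z=np.full(4,.022); z[np.argsort(q[:,1])[:2]]=zf
        P=np.array([fix(p) for p in ray(c,q,z)])*1e3; print("far z",zf,"corners mm",P[:,:2].round(1).tolist(),"mean",P.mean(0)[:2].round(1))
E
python3 - <<'E'
from meas import *
o=ori(Y)
m.servo_line(W(-.08,.028,.024),o,rate=.06); m.servo_line(W(-.08,.028,.09),o,rate=.15)
m.command_gripper(0.0)
m.servo_line(W(-.08,.16,.09),o,rate=.2); m.servo_line(W(-.0,.16,.09),o,rate=.2)
look("pics/e.png"); print(m.get_time(),m.get_width())
E
```

```text
far z 0.022 corners mm [[-41.2, 27.9], [46.6, 80.7], [47.8, -53.9], [-28.7, -51.2]] mean [6.1 0.9]
far z 0.0315 corners mm [[-41.2, 27.9], [43.5, 80.2], [44.8, -52.9], [-28.7, -51.2]] mean [4.6 1. ]
20.525 -0.00031501485455957514
```

View pics/e.png

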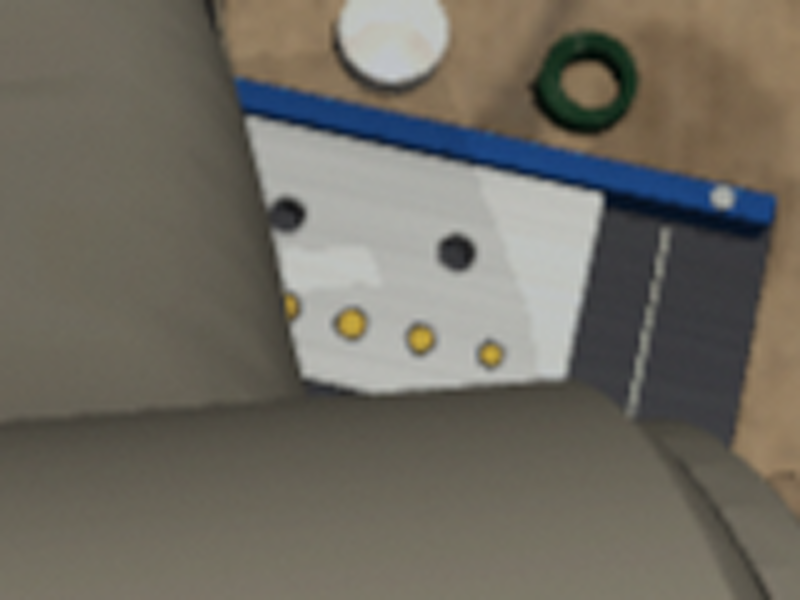

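The picture shows the plate square against the fence. Its right end is at (600,190)–(570,380), i.e. y ≈ -52.5 mm, so it needs about 27.5 mm to the right. Pushing along the fence now.

```bash
python3 - <<'E'
from meas import *
o=ori(Y); z=.0395; x=.0
m.servo_line(W(x,.14,.09),o,rate=.15); m.servo_line(W(x,.14,z),o,rate=.08); m.hold(.2)
p,l=steps((x,.14,z),(x,.088,z),o,.0015,lambda f:f[1]>8,rate=.04)
print(p.round(4),l,m.get_time())
E
```

```text
[0.     0.0879 0.0395] [[0.4, -0.4, -0.2], [-0.1, 0.4, 1.1], [-0.0, -0.1, 0.4], [0.2, -0.7, 0.8], [1.3, -0.6, 0.1], [0.0, -0.4, -0.5], [0.4, 0.7, 0.0], [-1.2, 0.2, 0.3], [-0.4, -1.1, 0.4], [-0.8, -1.0, 0.3], [-0.6, 0.8, -0.1], [-0.3, 0.4, 0.6], [0.1, 0.1, 0.8], [0.3, -0.1, -0.2], [-0.1, 0.5, 0.3], [0.5, 1.8, -0.3], [0.4, 1.8, 0.0], [-0.2, 1.1, 0.6], [-0.1, 0.8, 1.0], [0.2, 0.5, 0.0], [0.0, 1.6, -0.0], [1.0, 0.7, -0.2], [0.1, 0.4, 0.4], [0.0, 0.7, -0.2], [0.3, 2.0, 0.2], [0.3, 1.4, 0.2], [-0.8, 1.4, -1.0], [-0.8, 0.6, 0.2], [0.1, 0.9, 0.7], [-0.5, -0.9, 1.4], [-0.9, 0.1, 0.9], [0.2, -0.1, 0.8], [-0.2, 0.3, 0.7], [0.1, 0.4, 1.3], [0.7, -0.4, 0.1]] 30.5417
```

```bash
python3 - <<'E'
from meas import *
a=m.camera("scene")["image"][180:330,250:420]; b=m.camera("top")["image"][140:260,240:400]
f=lambda i:cv2.resize(cv2.cvtColor(i,cv2.COLOR_RGB2BGR),(400,350),interpolation=cv2.INTER_CUBIC)
cv2.imwrite("pics/f.png",np.hstack([f(a),f(b)])); print(m.get_contact_force())
E
```

```text
[ 0.11578048  0.23727274 -0.02948486]
```

View pics/f.png

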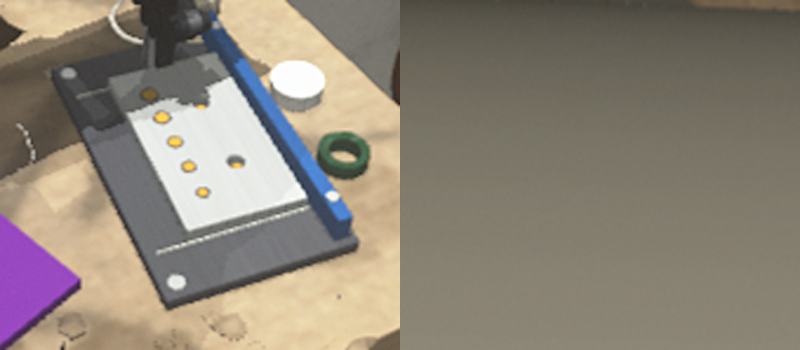

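The scene view (left half) shows the plate's right end at (190,228)–(305,195), still short of the right white line, with brass showing in the right hole at (238,165). Contact force is zero. I'll raise clear, move aside and measure.

```bash
python3 - <<'E'
from meas import *
o=ori(Y)
m.servo_line(W(0,.0885,.09),o,rate=.1); m.servo_line(W(-.02,.24,.13),o,rate=.25)
look("pics/g.png"); a=m.camera("scene")["image"][170:320,250:450]
f=lambda i:cv2.resize(i,(400,300),interpolation=cv2.INTER_CUBIC)
cv2.imwrite("pics/g.png",np.hstack([f(cv2.cvtColor(a,cv2.COLOR_RGB2BGR)),f(cv2.imread("pics/g.png"))])); print(m.get_time())
E
```

```text
far z 0.022 corners mm [[-42.0, 82.0], [46.2, 79.8], [43.1, -80.2], [-46.0, -78.9]] mean [0.3 0.7]
far z 0.0315 corners mm [[-42.0, 82.0], [43.1, 79.3], [40.1, -78.9], [-46.0, -78.9]] mean [-1.2  0.9]
32.1833
```

View pics/g.png

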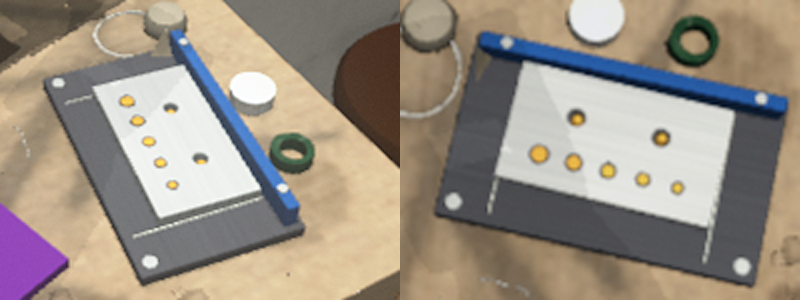

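The picture shows the plate between the white lines with brass showing in both holes, top-view half at (577,117) and (662,137). The corner distances fit a flat plate at z = 22 mm (88–89 x 160 mm). I'll check the heights by triangulating corners from both cameras.

```bash
python3 - <<'E'
from meas import *
t,s=m.camera("top"),m.camera("scene")
qt=quad(plate(t,(245,145,405,260))); qs=quad(plate(s,(260,180,380,285)))
Pm=lambda c:np.diag([1,1,1])@np.array([[c["fx"],0,c["cx"]],[0,c["fy"],c["cy"]],[0,0,1]])@np.linalg.inv(c["cam_to_world"])[:3]
e=proj(s,ray(t,qt,np.full(4,.022)))
for i in range(4):
    j=np.argmin(np.linalg.norm(qs-e[i],axis=1))
    X4=cv2.triangulatePoints(Pm(t),Pm(s),qt[i].reshape(2,1),qs[j].reshape(2,1)).ravel(); p=X4[:3]/X4[3]
    print((fix(p)*1e3).round(1),"px gap at z22",(qs[j]-e[i]).round(2))
E
```

```text
[-44.1  82.4  20.7] px gap at z22 [-2.31  0.96]
[43.9 80.1 22.9] px gap at z22 [-2.12  0.13]
[ 41.1 -79.7  22.3] px gap at z22 [-2.17  0.31]
[-48.2 -78.5  22. ] px gap at z22 [-2.5   0.53]
```

All four corners are at 21–23 mm, so the plate lies flat and seated. Clearing the arm and handing in.

```bash
python3 - <<'E'
from r import *
m.servo_line(W(-.05,.24,.22),ori(Y),rate=.2); m.hold(.3)
print(np.round(m.get_contact_force(),1),m.get_time(),m.sign_off())
E
```

```text
the job is handed in; nothing more can be done
[-0.   1.2  0.2] 33.2083 None
```

The plate was pushed to the fence and then along it, and now lies flat over both pins between the white lines; the arm is clear, no bystander was approached, and I handed the job in at 33 s.

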